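Set the wheel dresser arm against its stop

TASK

Hang the wheel dresser arm by its eye on the upright post of the setting fixture, right down on the post's collar. Then swing it sideways against the sprung plunger until the arm meets the hard stop, firmly but without forcing it, and finish while still holding it pressed against the stop with the gripper. Leave the other things on the bench where they are.

Things in the scene. Friction and masses are not known exactly. Their poses are not given: they have to be found in the camera images.
- dresser: loose wheel dresser arm, 0.36 to 0.5 kg: flat steel bar 22 mm wide, 12 mm thick, lying flat; round eye (42 mm across, hole 18 mm) at its -x end, small nib at its +x end; spans x = -106 to 108 mm (bar ends at 90). Upright black grip block, 40 mm along x, 20 mm wide along y, z = 12 to 46 mm, stands over the origin; pinch it across y. Origin: underside below the grip, near the centre of mass. z up.
- eye (a point): centre of the arm's eye, at its underside: 85 mm from the arm's origin along its -x.
- fixture: fixed green base plate 235 x 125 x 12 mm with post, plunger and stop. Origin at bench level under the spot where the arm's origin comes when hung and at the stop; the arm's x then lies along the fixture's x. The arm is swung about the post from the +y side towards -y. A rest rail (x = 67 to 87, y = -33 to 42 mm, top z = 40 mm) carries the nib end level with the collar.
- post_collar (a point): on the axis of the upright steel post, at the top face of its collar (38 mm across, 40 mm above the bench), at x = -85 mm, y = 0 of the fixture. Above it the post is 12 mm across for 27 mm, then a 9 mm cone; its tip is 36 mm above the collar. The hung arm's underside rests on the collar.
- plunger_tip (a point): tip of the round-nosed brass plunger (13 mm across) pointing to the fixture's +y, 46 mm above the bench, at x = 45 mm of the fixture, y = 3 mm when released; moves with it. Its housing (y = -65 to -29 mm) is 62 mm tall. A hung arm first touches it about 0.11 rad short of the stop (nib end to +y).
- plunger (a joint): plunger travel in m: 0 released (out), grows as it is pushed to the fixture's -y; about 0.014 with the arm at the stop, 0.019 at the end of its own travel. Its spring pushes back with 1.5 N at first, 5 N at the stop.
- stop: hard stop: fixed dark steel block, 22 mm along x and y, top 64 mm above the bench, at the nib end of the fixture. Origin: on its face that looks to the fixture's +y, 46 mm above the bench, at x = 79 mm, y = -11 mm of the fixture; the side of the arm's bar comes against this face.
- whetstone: red-brown whetstone on a dark wooden base, 160 x 55 x 32 mm; a bystander. Origin under its centre.
- knife: kitchen knife, about 300 mm long, lying flat with its blade towards the robot; a bystander. Origin near the joint of handle and blade.
- spare_wheel: grey spare grinding wheel, 120 mm across, 22 mm thick, lying flat; a bystander. Origin under its centre.
- wrench: open spanner lying near the robot; a bystander.
- mug: steel mug, 76 mm across, 85 mm tall; a bystander. Origin under its centre.
- oil: amber oil bottle, 60 mm across, 150 mm tall; a bystander. Origin under its centre.
- paste_tin: round aluminium tin, 80 mm across, 45 mm tall; a bystander. Origin under its centre.
Mind the look-alikes: they are no part of the job. What is shaped like the dresser but turquoise is not meant.

How it is judged:
On the way, in this order (a step that is already met when the one before it is completed fails the run):
1. the arm hangs by its eye on the post, level, down on the collar (horizontal distance between eye and post_collar below 0.006 m and z of eye in the frame of post_collar between -0.003 and 0.005 m and angle between dresser's own z axis and vertical below 0.08 rad), for 0.2 s.
2. the hung arm has pushed the plunger in and bears on the hard stop (all of step 1 and value of joint plunger above 0.012 m and contact force between dresser and stop above 1 N), for 0.3 s.
At the end, for the whole second after the job is handed in: Arm level (0.08 rad) on the post: eye within 6 mm of its axis, underside at most 5 mm above the collar; plunger in by over 12 mm; arm bears on the stop with over 1 N, at rest (under 0.02 m/s), fingers holding or pressing it with over 1 N (all of step 2 and contact force between the fingers and dresser above 1 N and linear speed of dresser below 0.02 m/s); the arm keeps its last pose, push and grip.
It fails at once if a bystander is moved by more than 40 mm (distance of any of whetstone, knife, spare_wheel, wrench, mug, oil, paste_tin from where it was at the start of the episode above 0.04 m).
It fails at once if the arm is forced against the stop with more than 60 N (contact force between dresser and stop above 60 N).
It also fails if it takes over 40 s, if anything falls off the work surface, if the arm or the gripper's body presses on something with over 40 N, if the wrist force passes 120 N, or if a joint passes its speed limit or range.

ROBOT

A 6-joint arm with a two-finger parallel gripper is mounted at the origin on the work surface. World frame = base frame: x ahead of the robot, y to its left, z up, the work surface at z = 0. Lengths are in m, angles in rad, forces in N, time in s.
With the tool pointing down it reaches from about 0.325 to 0.85 m from the base axis. Payload 4.4 kg.
Tool frame: the origin (TCP) lies at the very end of the fingers, on their centre line; the grasp point (between the pads) lies 19 mm behind it; z points along the fingers, y is the line along which they close (so a half turn about z gives the same grasp; the last joint's range is limited). The gripper opens to 94 mm and grips with 3 to 60 N. Pads are 16 mm wide; open, the fingers measure 119 mm over their backs; the gripper's body (75 mm by 177 mm) begins 78 mm behind the grasp point.
Start: joints at [1.03, 0.207, 1.542, -0, 1.393, -0.15], TCP at [0.219, 0.532, 0.205] pointing down, gripper open.
Joint ranges: [-2.73, 2.73], [-0.86, 2.22], [0.23, 2.46], [-1.11, 4.25], [0.08, 2.63], [-2.82, 2.82]. Speed limits (rad/s): [2.79, 2.79, 3.14, 3.14, 3.14, 3.14].

INTERFACE

Orientations are given as a 3x3 rotation matrix whose columns are the frame's x, y, z axes.
In Python, from workcell import arm gives the robot as it stands. The module is installed in compiled form; this text tells all that it offers.
- The arm moves only by the shell command python3 -m jog 'ROWS' [OPENING]. ROWS is JSON, a list of rows, each a list of 6 numbers: the shift along the tool's x, y, z scaled (see below), then the turn, a rotation vector about the tool's x, y, z scaled (see below). A call has 1 to 8 rows; each row shifts and turns the commanded pose from where the row before left it, along the tool's axes as they then stand; what a row does not reach is not made up. The controller multiplies each number of a shift by 0.025 m and each number of a turn by 30 degrees. A row lasts 1/10 s, in which the tool goes at most 50 mm and 8.59 degrees, less where a joint would pass 70% of its speed; a pose out of reach is approached as far as the arm can. A call with a number of a shift or a turn outside -1 to 1 is refused whole. A call with a gripper value outside its range is refused whole. OPENING is the finger opening in mm, from 0 to 94, set as the call begins (- or left out, the last holds). The fingers move at their own pace and stop on an object; the grip force is fixed at half the most. Time passes only in rows, so rows that do not move let the fingers close. It gives the time, the measured TCP pose, the force, the opening and the grip force at its end, in the units of the state.
- arm.observe(): the state, without advancing time (a new reading comes with each control period).
- arm.capture(name): name is "scene" or "top" or "wrist"; returns a dict with "frame" (400x640x3 uint8, red, green, blue), "K" (3x3 intrinsics, pixels), "T" (4x4, takes a point from camera to world coordinates); the wrist camera has in their place "hand_eye" (4x4, takes a point from camera to tool coordinates, whose origin is the TCP and whose axes are the flange's). Camera axes: x right, y down, z forward; pixel columns grow to the right and rows downward; lengths in m; the calibration is good to about 2 mm. A picture is of the moment at which its call begins: read the wrist's pose just before it. There is no depth.
- arm.sign_off(): hands the job in; it is judged then, once.
Trained networks look in the newest picture that a camera, given by its name, has taken for a name from the list of things; names that differ only in an ending like _2 or _b are one class to them, and where a whole thing is asked for, a point or a joint stands for the part that bears it (a point fixed in the world has none). Each returns a list of dicts, best first, with "score" (0 to 1); they miss things now and then, are a little off and sometimes report something else, mostly with a low value. They report only what shows in the picture. A call takes as long as a camera call. They do not tell look-alikes from the thing itself.
- arm.cut_out(camera, query): "region" (400x640 bool, what is visible of it) and "bbox" ([left, top, width, height] in pixels, round what is visible of it).
The state is a dict: "clock": time; "q": joint angles; "dq": joint speeds; "effort": joint torques, N m; "eef_pos": TCP position; "tool_rot": TCP orientation; "wrist_force": force on the tool from outside, world axes, zero at the start; "wrist_torque": the same for the moment, N m; "width": finger opening in m; "gripper_force": force on a finger pad.
Only numpy, scipy, OpenCV 4.12 (cv2) and the standard library are available. Lean on these libraries where they do the work, as an engineer would, in place of code of your own. Each camera call takes 0.05 s, during which the arm holds its last target. There are 200 camera calls.

## Working session

There is one attempt and no reset: what is moved stays moved. The work goes in short steps, Python scripts to look and compute and a shell command to move; the robot and the scene stay as the last step left them, time stands still between calls to the robot, and variables do not carry over. Pictures are saved under pics/ and viewed, at most 13 in all, crops included, and the job is handed in when it is done.

```bash
mkdir -p pics
python3 - <<'E'
from workcell import arm
import cv2,numpy as np
for c in ["top","scene"]:
    r=arm.capture(c); np.savez(f"{c}.npz",**r)
    cv2.imwrite(f"pics/{c}0.png",r["frame"][:,:,::-1])
    print(c,r["K"].tolist(),np.round(r["T"],4).tolist())
    for q in ["dresser","fixture","stop","plunger","whetstone","mug","oil"]:
        print(q,[(round(d["score"],2),d["bbox"]) for d in arm.cut_out(c,q)][:3])
s=arm.observe();print(s["eef_pos"],s["tool_rot"],s["clock"],s["width"])
E
```

```text
top [[461.6993279698366, 0.0, 320.73147204544324], [0.0, 461.6993279698366, 207.55494680853076], [0.0, 0.0, 1.0]] [[0.0107, -0.9918, 0.1275, 0.3678], [-0.9998, -0.0088, 0.0155, 0.0351], [-0.0143, -0.1276, -0.9917, 1.4671], [0.0, 0.0, 0.0, 1.0]]
dresser [(0.8, [243.7, 254.2, 41.0, 52.8])]
fixture [(0.96, [372.0, 160.8, 48.0, 77.4]), (0.56, [217.2, 181.1, 14.6, 64.8]), (0.53, [136.1, 238.7, 35.0, 33.8])]
stop [(0.53, [391.4, 167.4, 11.4, 10.4])]
plunger [(0.45, [391.6, 183.6, 25.7, 3.6])]
whetstone [(0.83, [286.5, 184.6, 24.2, 49.6])]
mug [(0.57, [137.5, 237.6, 34.8, 34.7])]
oil []
scene [[491.459961703766, 0.0, 319.5076733967737], [0.0, 491.459961703766, 194.1227998059542], [0.0, 0.0, 1.0]] [[0.5783, 0.6058, -0.5464, 1.5586], [0.8158, -0.423, 0.3944, -0.656], [0.0078, -0.6738, -0.7388, 1.3753], [0.0, 0.0, 0.0, 1.0]]
dresser [(0.83, [358.2, 148.2, 38.1, 26.7]), (0.64, [298.3, 140.2, 44.1, 16.8])]
fixture [(0.96, [241.3, 199.4, 58.6, 59.1]), (0.21, [373.1, 203.9, 34.1, 28.0])]
stop [(0.43, [274.2, 232.7, 6.7, 15.9])]
plunger [(0.54, [258.6, 230.1, 19.5, 12.4])]
whetstone [(0.8, [313.0, 174.5, 40.1, 28.7])]
mug [(0.73, [388.0, 106.3, 20.7, 26.8])]
oil [(0.64, [171.7, 230.0, 25.7, 41.0])]
[0.21905365 0.53166484 0.20546916] [[-9.24604056e-01  3.80929573e-01  1.04507360e-05]
 [ 3.80929573e-01  9.24604054e-01  6.26784867e-05]
 [ 1.42132963e-05  6.19337774e-05 -9.99999998e-01]] 0.8 0.0939019081707799
```

Run:
```python
import numpy as np,cv2
f=np.load("top.npz")["frame"][:,:,::-1]
g=np.load("scene.npz")["frame"][:,:,::-1]
a=cv2.resize(f[130:330,120:440],(800,500),interpolation=cv2.INTER_CUBIC); cv2.imwrite("pics/a.png",a)
cv2.imwrite("pics/b.png",cv2.resize(g[100:290,150:430],(800,543),interpolation=cv2.INTER_CUBIC))
```

```text
(no output)
```

View pics/a.png

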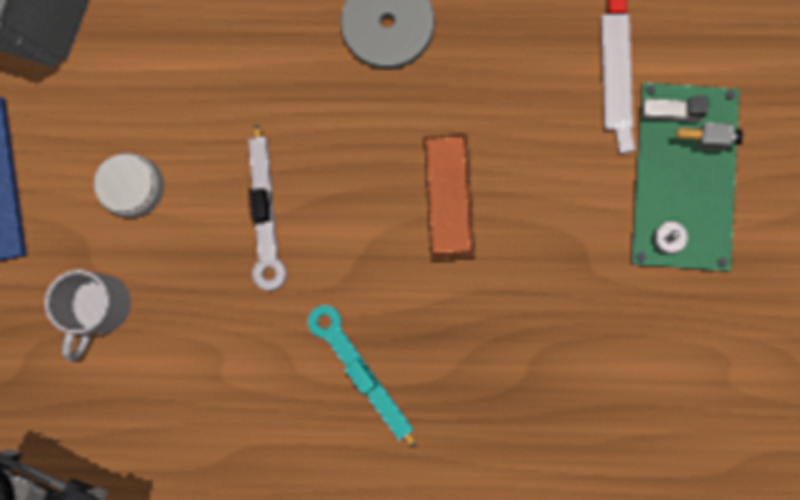

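View pics/b.png

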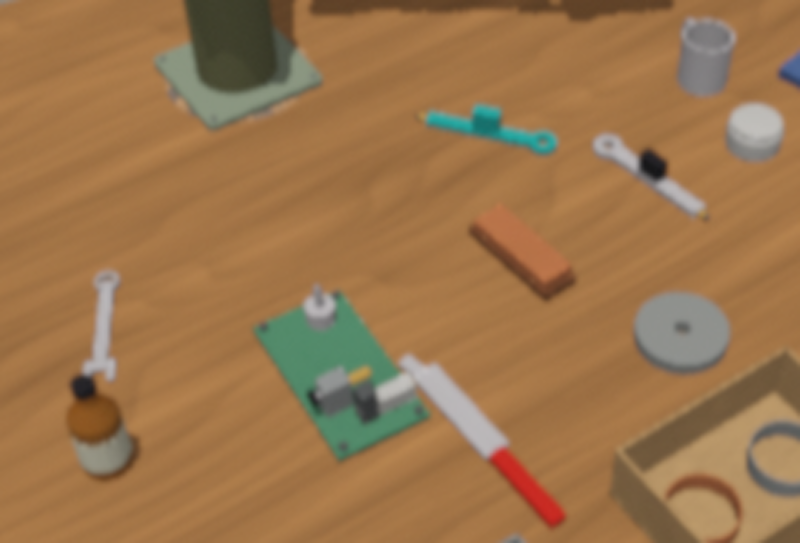

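The top view shows the real dresser (silver with a black grip) with its grip at full-frame px (224,212) and eye at (227,239). The post is at (389,225), and the stop and plunger at about (399,172) and (392,183). The turquoise part is the decoy.

```bash
cat > h.py <<'E'
import numpy as np,cv2
from workcell import arm
def hit(K,T,uv,z):
    d=T[:3,:3]@np.linalg.solve(K,[uv[0],uv[1],1]); o=T[:3,3]
    return o+d*(z-o[2])/d[2]
def wrist():
    s=arm.observe(); r=arm.capture("wrist")
    M=np.eye(4);M[:3,:3]=s["tool_rot"];M[:3,3]=s["eef_pos"]
    return r["frame"],r["K"],M@r["hand_eye"],s
def proj(K,T,P):
    c=np.linalg.inv(T)@np.append(P,1); p=K@c[:3]; return p[:2]/p[2]
E
python3 - <<'E'
from h import *
t=np.load("top.npz");s=np.load("scene.npz")
def T(u,v,z):return hit(t["K"],t["T"],(120+u/2.5,130+v/2.5),z).round(4)
k=280/800
def S(u,v,z):return hit(s["K"],s["T"],(150+u*k,100+v*k),z).round(4)
print("grip",T(260,204,.046),S(654,157,.046));print("eye",T(268,273,.012),S(607,145,.012))
print("barend",T(258,138,.012))
print("post tip",T(673,237,.076),S(318,290,.076));print("collar",T(672,237,.04),S(320,308,.04))
print("stop",T(698,106,.064));print("plungtip",T(680,133,.052))
print("plate corners",[T(*c,.012) for c in [(642,84),(738,90),(730,271),(632,264)]])
print("oil",S(100,460,0),"mug",S(705,85,0),"tin",S(755,150,0), "knife tip",T(625,150,0))
E
```

```text
grip [0.5351 0.3579 0.046 ] [0.5389 0.3674 0.046 ]
eye [0.4514 0.3522 0.012 ] [0.4551 0.3545 0.012 ]
barend [0.6244 0.3714 0.012 ]
post tip [ 0.496  -0.1504  0.076 ] [ 0.5089 -0.151   0.076 ]
collar [ 0.4993 -0.1539  0.04  ] [ 0.5072 -0.1504  0.04  ]
stop [ 0.6597 -0.1841  0.064 ]
plungtip [ 0.6279 -0.1633  0.052 ]
plate corners [array([ 0.6987, -0.1208,  0.012 ]), array([ 0.6918, -0.2436,  0.012 ]), array([ 0.4597, -0.23  ,  0.012 ]), array([ 0.4673, -0.1071,  0.012 ])]
oil [ 0.5309 -0.4684  0.    ] mug [0.4257 0.5683 0.    ] tin [0.5755 0.5318 0.    ] knife tip [ 0.6147 -0.0998  0.    ]
```

```bash
python3 -m jog '[[0,0,0,0,0,-0.234],[0,0,0,0,0,-0.234],[0,0,0,0,0,-0.234],[0,0,0,0,0,-0.234],[-1,-0.67,0,0,0,0],[-1,-0.67,0,0,0,0],[-1,-0.67,0,0,0,0],[-1,-0.67,0,0,0,0]]' 94; python3 -m jog '[[-1,-0.67,0,0,0,0],[-1,-0.67,0,0,0,0],[-1,-0.67,0,0,0,0],[-1,-0.67,0,0,0,0],[-1,-0.67,0,0,0,0],[-1,-0.67,0,0,0,0],[-1,-0.67,0,0,0,0],[-1,-0.67,0,0,0,0]]'; python3 -m jog '[[0,0,0,0,0,0],[0,0,0,0,0,0]]'
python3 - <<'E'
from h import *
f,K,T,s=wrist(); cv2.imwrite("pics/w1.png",f[:,:,::-1]); np.savez("w1.npz",K=K,T=T,f=f)
print(s["eef_pos"],s["tool_rot"].round(4).tolist(),s["wrist_force"],s["q"])
print(K,T.round(3))
for d in arm.cut_out("wrist","dresser"): print(d["score"],d["bbox"])
E
```

```text
clock: 1.6
eef_pos: [0.326, 0.4744, 0.2055]
tool_rot: [[-0.995, -0.1, 0.0], [-0.1, 0.995, 0.0], [-0.0, 0.0, -1.0]]
wrist_force: [0.5, -0.7, 0.2]
width: 0.094
gripper_force: 0.0
clock: 2.4
eef_pos: [0.5385, 0.3607, 0.2054]
tool_rot: [[-0.995, -0.099, -0.0], [-0.099, 0.995, 0.0], [0.0, 0.0, -1.0]]
wrist_force: [0.9, 0.5, -0.1]
width: 0.094
gripper_force: 0.0
clock: 2.6
eef_pos: [0.5375, 0.3611, 0.2051]
tool_rot: [[-0.995, -0.098, -0.001], [-0.098, 0.995, 0.0], [0.001, 0.0, -1.0]]
wrist_force: [0.0, -0.2, -1.1]
width: 0.0943
gripper_force: 0.0
[0.53752779 0.36109713 0.20512868] [[-0.9952, -0.0979, -0.001], [-0.0979, 0.9952, 0.0002], [0.001, 0.0003, -1.0]] [ 0.04300561 -0.18573865 -1.12666358] [ 4.57690803e-01  3.59471763e-01  1.34874898e+00  6.19291069e-04
  1.43423490e+00 -1.21124326e+00]
[[276.68845534   0.         318.18108681]
 [  0.         276.68845534 197.08145468]
 [  0.           0.           1.        ]] [[-0.098  0.965  0.241  0.468]
 [ 0.995  0.095  0.024  0.353]
 [ 0.001  0.242 -0.97   0.384]
 [ 0.     0.     0.     1.   ]]
0.78 [300.8, 99.9, 36.5, 151.7]
0.62 [218.2, 0.0, 67.3, 82.9]
```

View pics/w1.png

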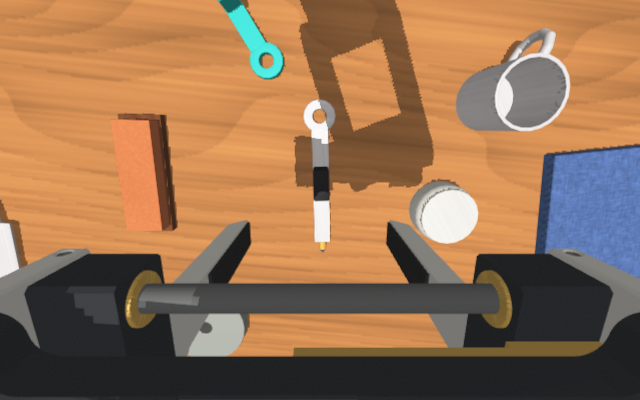

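The wrist view shows the dresser eye at about (319,116), its grip at (321,183) and its nib at (322,250). It lies between the fingers.

Run:
```python
from h import *
w=np.load("w1.npz");K,T=w["K"],w["T"]
m=arm.cut_out("wrist","dresser")[0]["region"]
for v in range(98,254,6):
    u=np.where(m[v])[0]
    if len(u):print(v,u.min(),u.max(),end="; ")
e=hit(K,T,(319,116),.012);n=hit(K,T,(322.3,250),.006);b=hit(K,T,(322,242),.012)
d=n-e;a=np.arctan2(d[1],d[0]);print("\n",e,n,np.linalg.norm(d[:2]),a,b)
print("origin", e[:2]+.085*d[:2]/np.linalg.norm(d[:2]))
p=[hit(K,T,(321,v),.046) for v in (167,195)];print(p)
```

```text
104 309 330; 110 305 334; 116 304 335; 122 305 333; 128 308 330; 134 312 328; 140 312 328; 146 312 328; 152 312 328; 158 313 328; 164 313 328; 170 313 328; 176 313 328; 182 313 328; 188 313 328; 194 315 328; 200 315 328; 206 314 329; 212 314 329; 218 314 329; 224 315 329; 230 315 329; 236 315 328; 242 316 325; 248 319 325; 
 [0.45302414 0.35282375 0.012     ] [0.64183618 0.37654012 0.006     ] 0.1902956947575574 0.1249539555577369 [0.62666825 0.37445993 0.012     ]
origin [0.53736143 0.36341722]
[array([0.51395214, 0.36123378, 0.046     ]), array([0.54911565, 0.36479491, 0.046     ])]
```

```bash
python3 -m jog '[[0,0.09,0,0,0,-0.042],[0,0,1,0,0,0],[0,0,1,0,0,0],[0,0,1,0,0,0],[0,0,1,0,0,0],[0,0,0,0,0,0]]'
python3 - <<'E'
from h import *
f,K,T,s=wrist(); cv2.imwrite("pics/w2.png",f[:,:,::-1]);print(s["eef_pos"],s["tool_rot"][:2,:2])
m=max(arm.cut_out("wrist","dresser"),key=lambda d:d["score"]);print(m["bbox"])
r=m["region"]
for v in range(0,400,12):
    u=np.where(r[v])[0]
    if len(u):print(v,u.min(),u.max(),end="; ")
E
```

```text
clock: 3.35
eef_pos: [0.5334, 0.3627, 0.101]
tool_rot: [[-0.992, -0.123, -0.008], [-0.123, 0.992, -0.004], [0.008, -0.003, -1.0]]
wrist_force: [0.3, 0.5, -0.8]
width: 0.0936
gripper_force: 0.0
[0.53336427 0.36272575 0.10101357] [[-0.99239093 -0.12286678]
 [-0.12283897  0.99241903]]
[211.9, 0.0, 59.9, 64.5]
0 212 241; 12 219 255; 24 225 268; 36 224 272; 48 227 271; 60 236 263;
```

View pics/w2.png

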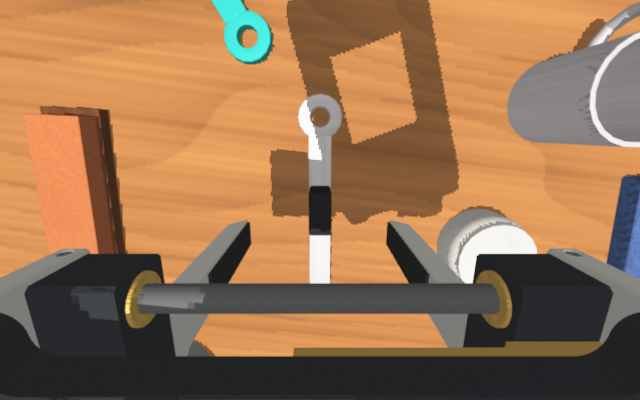

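The dresser is vertical and centred in the wrist view: eye (320,117), grip (320,186–233). The arm was still settling, so I descend the rest of the way, and check.

```bash
python3 -m jog '[[0,0,0,0,0,0],[0,0,0,0,0,0]]'
python3 - <<'E'
from h import *
f,K,T,s=wrist();print(s["eef_pos"])
g=f[95:140,295:345].astype(int)
sat=g.max(2)-g.min(2); m=(sat<35); v,u=np.where(m&(np.arange(45)[:,None]<40)); print(u.min()+295,u.max()+295,v.min()+95)
print(hit(K,T,(319.8,117),.012), [hit(K,T,(320,vv),z) for vv,z in((186,.046),(233,.046),(280,.012))])
E
```

```text
clock: 3.65
eef_pos: [0.5385, 0.3645, 0.1077]
tool_rot: [[-0.993, -0.121, 0.003], [-0.121, 0.993, 0.002], [-0.004, 0.001, -1.0]]
wrist_force: [0.2, -0.2, -0.4]
width: 0.0938
gripper_force: 0.0
[0.53850714 0.36446244 0.10772071]
297 339 95
[0.45937667 0.35535126 0.012     ] [array([0.51891679, 0.36267462, 0.046     ]), array([0.56312647, 0.36817269, 0.046     ]), array([0.63170643, 0.37697497, 0.012     ])]
```

```bash
python3 -m jog '[[0,0,0.9,0,0,0],[0,0,0.9,0,0,0],[0,0,0.9,0,0,0],[0,0,0.5,0,0,0],[0,0,0.3,0,0,0],[0,0,0,0,0,0],[0,0,0,0,0,0]]'; python3 -m jog '[[0,0,0,0,0,0],[0,0,0,0,0,0],[0,0,0,0,0,0],[0,0,0,0,0,0],[0,0,0,0,0,0],[0,0,0,0,0,0],[0,0,0,0,0,0]]' 10
```

```text
clock: 4.4
eef_pos: [0.5381, 0.364, 0.019]
tool_rot: [[-0.993, -0.121, 0.002], [-0.121, 0.993, 0.001], [-0.002, 0.001, -1.0]]
wrist_force: [-0.6, -0.2, 0.5]
width: 0.0942
gripper_force: 0.0
clock: 5.1
eef_pos: [0.5372, 0.3636, 0.0179]
tool_rot: [[-0.993, -0.121, -0.0], [-0.121, 0.993, -0.0], [0.0, -0.0, -1.0]]
wrist_force: [0.4, -0.4, 0.2]
width: 0.0414
gripper_force: 0.0
```

```bash
python3 -m jog '[[0,0,0,0,0,0],[0,0,0,0,0,0],[0,0,0,0,0,0],[0,0,0,0,0,0],[0,0,0,0,0,0]]'; python3 -m jog '[[0,0,-0.5,0,0,0],[0,0,-1,0,0,0],[0,0,-1,0,0,0],[0,0,-1,0,0,0],[0,0,-1,0,0,0],[0,0,-0.5,0,0,0],[0,0,0,0,0,0],[0,0,0,0,0,0]]'
python3 - <<'E'
from h import *
f,K,T,s=wrist(); cv2.imwrite("pics/w3.png",f[:,:,::-1]);np.savez("w3.npz",f=f,K=K,T=T);print(s["eef_pos"],s["tool_rot"].round(4).tolist(),s["wrist_force"],s["gripper_force"],s["width"])
E
```

```text
clock: 5.6
eef_pos: [0.5373, 0.3638, 0.018]
tool_rot: [[-0.993, -0.121, 0.0], [-0.121, 0.993, 0.0], [-0.0, 0.0, -1.0]]
wrist_force: [0.1, -0.5, -0.3]
width: 0.0196
gripper_force: 30.0
clock: 6.4
eef_pos: [0.5366, 0.3632, 0.142]
tool_rot: [[-0.993, -0.121, -0.001], [-0.121, 0.993, -0.001], [0.002, -0.001, -1.0]]
wrist_force: [0.3, -0.3, -3.5]
width: 0.0198
gripper_force: 30.0
[0.53660026 0.36317877 0.14201922] [[-0.9927, -0.1209, -0.0014], [-0.1209, 0.9927, -0.0008], [0.0015, -0.0006, -1.0]] [ 0.26577511 -0.34621965 -3.45146104] 29.99790519475937 0.019804951960863862
```

View pics/w3.png

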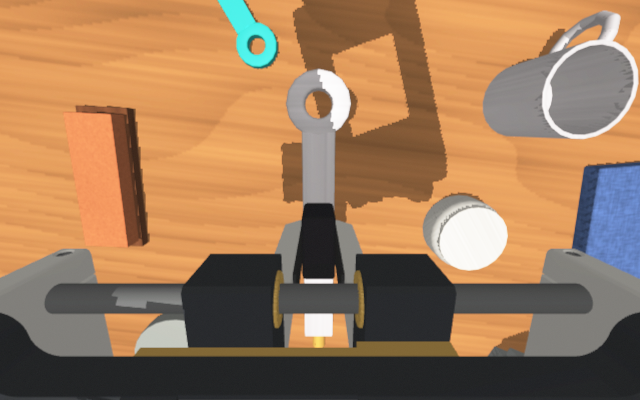

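The eye shows at (319,102) and the arm is straight in the grip. Now I move it beside the post for a close measurement.

```bash
python3 -m jog '[[0,-0.5,0,0,0,0],[0,-1,0,0,0,0],[0,-1,0,0,0,0],[0,-1,0,0,0,0],[0,-1,0,0,0,0],[0,-1,0,0,0,0],[0,-1,0,0,0,0],[0,-1,0,0,0,0]]' >/dev/null; python3 -m jog '[[0,-1,0,0,0,0],[0,-1,0,0,0,0],[0,-1,0,0,0,0],[0,-1,0,0,0,0],[0,-1,0,0,0,0],[0,-1,0,0,0,0],[0.26,-1,0,0,0,0],[0,-1,0,0,0,0]]'; python3 -m jog '[[0,-1,0,0,0,0],[0,-1,0,0,0,0],[0,-0.8,0,0,0,0],[0,-0.3,0,0,0,0],[0,0,0,0,0,0],[0,0,0,0,0,0],[0,0,0,0,0,0],[0,0,0,0,0,0]]'
python3 - <<'E'
from h import *
f,K,T,s=wrist(); cv2.imwrite("pics/w4.png",f[:,:,::-1]);np.savez("w4.npz",f=f,K=K,T=T,p=s["eef_pos"],R=s["tool_rot"])
for q in ["post_collar","fixture","stop","plunger","dresser"]:
  print(q,[(round(d["score"],2),d["bbox"]) for d in arm.cut_out("wrist",q)][:3])
E
```

```text
clock: 8.05
eef_pos: [0.5757, -0.0235, 0.1413]
tool_rot: [[-0.993, -0.12, -0.004], [-0.12, 0.993, 0.0], [0.004, 0.001, -1.0]]
wrist_force: [0.1, 0.3, -3.5]
width: 0.02
gripper_force: 30.0
clock: 8.85
eef_pos: [0.5869, -0.0977, 0.1429]
tool_rot: [[-0.992, -0.122, -0.0], [-0.122, 0.992, 0.0], [0.0, 0.0, -1.0]]
wrist_force: [0.1, 0.2, -3.0]
width: 0.0203
gripper_force: 30.0
post_collar [(0.89, [176.8, 57.9, 146.2, 205.8]), (0.34, [296.4, 314.6, 19.0, 36.0])]
fixture [(0.83, [173.7, 58.1, 153.4, 204.1])]
stop [(0.77, [221.2, 246.9, 24.2, 9.7])]
plunger [(0.88, [172.9, 208.9, 82.8, 25.7])]
dresser [(0.73, [288.4, 71.2, 64.4, 277.2]), (0.46, [26.6, 0.0, 11.9, 4.2]), (0.18, [475.9, 110.4, 92.0, 142.3])]
```

View pics/w4.png

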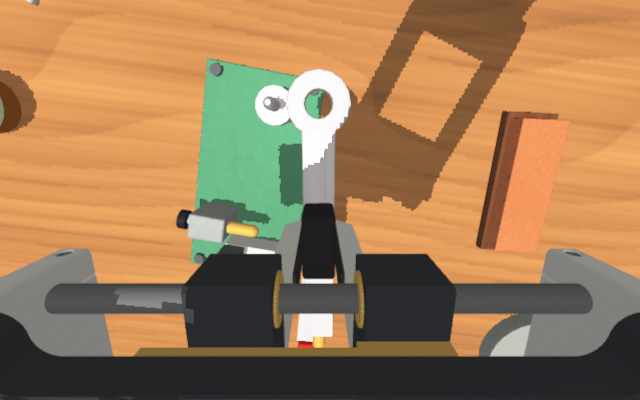

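The wrist view shows the eye at (319,103) and the post and collar just left of it at about (272,104). The plunger is at (240,230). I zoom in on the eye and post.

Run:
```python
import numpy as np,cv2
f=np.load("w4.npz")["f"][:,:,::-1]
cv2.imwrite("pics/w4c.png",cv2.resize(f[60:140,245:365],(780,520),interpolation=cv2.INTER_CUBIC))
```

```text
(no output)
```

View pics/w4c.png

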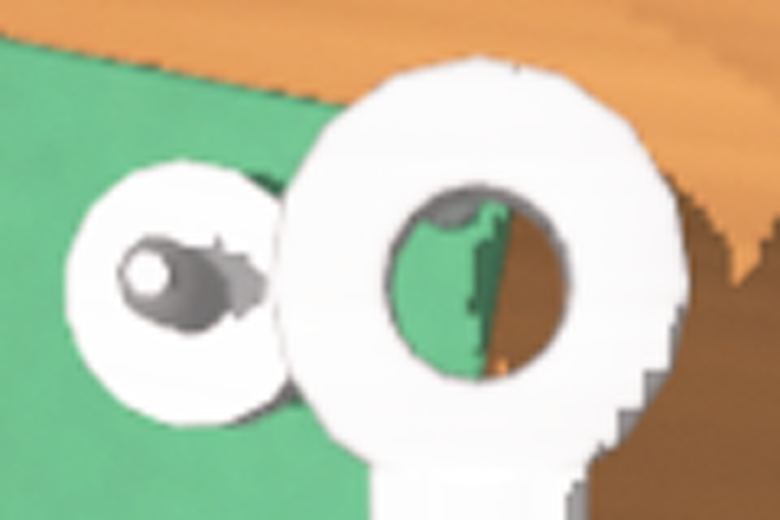

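Run:
```python
from h import *
w=np.load("w4.npz");K,T,p,R=w["K"],w["T"],w["p"],w["R"]
c=lambda u,v:(245+(u+.5)/6.5-.5,60+(v+.5)/6.5-.5)
tip=hit(K,T,c(150,273),.076);col=hit(K,T,c(202,294),.04);l=[hit(K,T,c(*q),.04) for q in((190,160),(197,428),(66,285))]
eye=hit(K,T,c(480,283),p[2]-.006)
o=[hit(K,T,c(*q),p[2]-.006) for q in((275,283),(688,283),(388,283),(572,283),(480,57),(480,184),(480,381))]
print(p,"\ntip",tip,"col",col,l,"\neye",eye);print(np.array(o))
print("eye in tool",R.T@(eye-p))
for a in (tip,col):print("move tool",R.T@(a-eye))
```

```text
[ 0.58691172 -0.09770385  0.14288617] 
tip [ 0.50147243 -0.15228554  0.076     ] col [ 0.50114562 -0.15090688  0.04      ] [array([ 0.48272409, -0.1542543 ,  0.04      ]), array([ 0.52053043, -0.15000237,  0.04      ]), array([ 0.5023619 , -0.17112193,  0.04      ])] 
eye [ 0.50239325 -0.10911228  0.13688617]
[[ 0.50485493 -0.12900387  0.13688617]
 [ 0.49989521 -0.08892689  0.13688617]
 [ 0.50349805 -0.11803956  0.13688617]
 [ 0.50128839 -0.10018446  0.13688617]
 [ 0.48214635 -0.11162127  0.13688617]
 [ 0.49338111 -0.11022906  0.13688617]
 [ 0.51154307 -0.10797843  0.13688617]]
eye in tool [ 0.08527786 -0.00098242  0.0060204 ]
move tool [ 0.00618204 -0.04275487  0.06087452]
move tool [ 0.00632895 -0.04135766  0.09687499]
```

```bash
python3 -m jog '[[0.25,-0.5,0,0,0,0],[0,-0.7,0,0,0,0],[0,-0.5,0,0,0,0],[0,0,0.7,0,0,0],[0,0,0.6,0,0,0],[0,0,0.2,0,0,0],[0,0,0,0,0,0],[0,0,0,0,0,0]]'; python3 -m jog '[[0,0,0,0,0,0],[0,0,0,0,0,0],[0,0,0,0,0,0]]'
python3 - <<'E'
from h import *
f,K,T,s=wrist(); p=s["eef_pos"];R=s["tool_rot"];print(p,R[2],s["wrist_force"]);np.savez("w5.npz",f=f,K=K,T=T,p=p,R=R)
for z in (.076,.04):print("post px",proj(K,T,np.array([.5015,-.152,z])))
cv2.imwrite("pics/w5.png",cv2.resize(f[60:140,260:380,::-1],(780,520),interpolation=cv2.INTER_CUBIC))
E
```

```text
clock: 9.95
eef_pos: [0.5862, -0.1417, 0.1055]
tool_rot: [[-0.993, -0.121, 0.0], [-0.121, 0.993, -0.0], [-0.0, -0.0, -1.0]]
wrist_force: [0.8, -0.1, -2.0]
width: 0.0197
gripper_force: 30.0
clock: 10.25
eef_pos: [0.5864, -0.1417, 0.1061]
tool_rot: [[-0.993, -0.121, 0.001], [-0.121, 0.993, -0.0], [-0.001, -0.001, -1.0]]
wrist_force: [0.2, -1.0, -3.6]
width: 0.0197
gripper_force: 30.0
[ 0.58644291 -0.14171755  0.10612267] [-1.00645278e-03 -6.18115875e-04 -9.99999302e-01] [ 0.23214496 -1.04408098 -3.61947944]
post px [319.91320241 105.52030751]
post px [319.66802174 108.77322118]
```

View pics/w5.png

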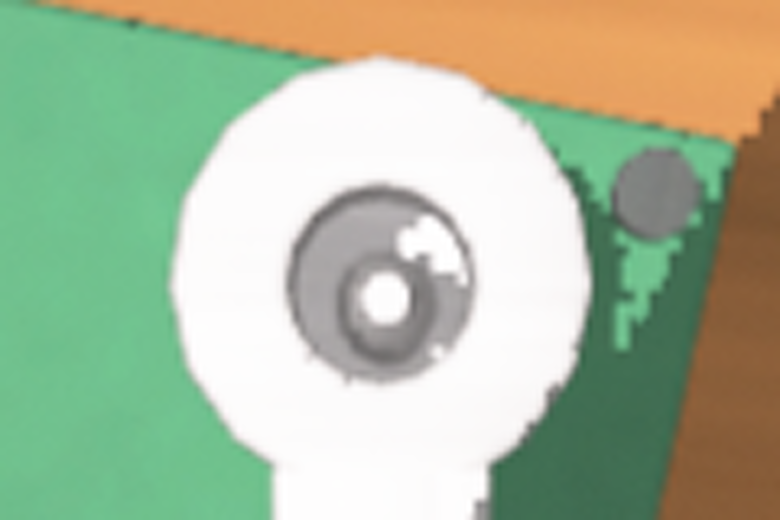

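The post tip sits inside the hole at crop (385,297), against a hole centre at (381,284).

Run:
```python
from h import *
w=np.load("w5.npz");K,T,p,R=w["K"],w["T"],w["p"],w["R"]
c=lambda u,v:(260+(u+.5)/6.5-.5,60+(v+.5)/6.5-.5)
eye=hit(K,T,c(381,284),p[2]-.006);tip=hit(K,T,c(385,297),.076);b=hit(K,T,c(386,310),.067)
print(eye,tip,R.T@(tip-eye))
```

```text
[ 0.50204023 -0.15317454  0.10012267] [ 0.50142618 -0.15281049  0.076     ] [0.00058963 0.00045078 0.02412182]
```

```bash
python3 -m jog '[[0.02,0.02,0.3,0,0,0],[0,0,0.3,0,0,0],[0,0,0.3,0,0,0],[0,0,0.3,0,0,0],[0,0,0,0,0,0],[0,0,0,0,0,0]]';python3 -m jog '[[0,0,0.2,0,0,0],[0,0,0.2,0,0,0],[0,0,0.16,0,0,0],[0,0,0,0,0,0],[0,0,0,0,0,0],[0,0,0,0,0,0]]'
```

```text
clock: 10.9
eef_pos: [0.5851, -0.1412, 0.0749]
tool_rot: [[-0.993, -0.121, -0.001], [-0.121, 0.993, 0.0], [0.001, 0.001, -1.0]]
wrist_force: [-0.0, -0.3, -3.4]
width: 0.0195
gripper_force: 30.0
clock: 11.5
eef_pos: [0.5857, -0.1413, 0.0617]
tool_rot: [[-0.993, -0.121, 0.0], [-0.121, 0.993, -0.0], [-0.0, -0.0, -1.0]]
wrist_force: [0.1, 0.3, -3.6]
width: 0.02
gripper_force: 30.0
```

```bash
python3 -m jog '[[0,0,0.1,0,0,0],[0,0,0,0,0,0],[0,0,0,0,0,0]]';python3 -m jog '[[0,0,0.06,0,0,0],[0,0,0,0,0,0],[0,0,0,0,0,0]]'
```

```text
clock: 11.8
eef_pos: [0.5854, -0.1412, 0.0589]
tool_rot: [[-0.993, -0.121, -0.0], [-0.121, 0.993, 0.0], [0.0, 0.0, -1.0]]
wrist_force: [0.4, 0.0, -3.3]
width: 0.0197
gripper_force: 30.0
clock: 12.1
eef_pos: [0.5858, -0.1414, 0.0579]
tool_rot: [[-0.993, -0.121, 0.001], [-0.121, 0.993, -0.0], [-0.001, -0.0, -1.0]]
wrist_force: [-0.5, -0.9, -1.0]
width: 0.0199
gripper_force: 30.0
```

```bash
python3 -m jog '[[0,0,0.03,0,0,0],[0,0,0,0,0,0],[0,0,0,0,0,0],[0,0,0,0,0,0]]'
```

```text
clock: 12.5
eef_pos: [0.5858, -0.1414, 0.0579]
tool_rot: [[-0.993, -0.121, 0.001], [-0.121, 0.993, -0.0], [-0.001, -0.0, -1.0]]
wrist_force: [-3.0, 1.1, 4.6]
width: 0.02
gripper_force: 30.0
```

Seated on the collar: the force has turned upward. Now I swing about the post; each 0.03 rad row takes y −0.102, x +0.0015 and turn +0.0573.

```bash
python3 -m jog '[[0.0015,-0.102,-0.01,0,0,0.0573],[0.0015,-0.102,0,0,0,0.0573],[0.0015,-0.102,0,0,0,0.0573],[0,0,0,0,0,0],[0,0,0,0,0,0],[0,0,0,0,0,0]]'; python3 -m jog '[[0.0015,-0.102,0,0,0,0.0573],[0,0,0,0,0,0],[0,0,0,0,0,0]]'; python3 -c "
from workcell import arm;s=arm.observe();print(s['wrist_torque'],s['wrist_force'])"
```

```text
clock: 13.1
eef_pos: [0.5871, -0.1486, 0.0579]
tool_rot: [[-1.0, -0.031, 0.002], [-0.031, 1.0, 0.0], [-0.002, 0.0, -1.0]]
wrist_force: [-0.1, 3.4, 5.9]
width: 0.0199
gripper_force: 30.0
clock: 13.4
eef_pos: [0.5872, -0.1507, 0.0579]
tool_rot: [[-1.0, -0.001, 0.002], [-0.001, 1.0, 0.001], [-0.002, 0.001, -1.0]]
wrist_force: [-0.2, 5.0, 6.1]
width: 0.0199
gripper_force: 30.0
[0.86075055 0.17129716 0.22085249] [-0.16357353  4.9777586   6.07149621]
```

```bash
python3 -m jog '[[0.001,-0.102,0,0,0,0.0573],[0,0,0,0,0,0],[0,0,0,0,0,0]]'; python3 -m jog '[[0.001,-0.051,0,0,0,0.0286],[0,0,0,0,0,0],[0,0,0,0,0,0]]'; python3 -c "
from workcell import arm;s=arm.observe();print(s['wrist_torque'],s['wrist_force'],s['eef_pos'],s['tool_rot'][:,1])"
```

```text
clock: 13.7
eef_pos: [0.5873, -0.1528, 0.0579]
tool_rot: [[-1.0, 0.029, 0.002], [0.029, 1.0, 0.002], [-0.002, 0.002, -1.0]]
wrist_force: [-0.1, 5.1, 6.1]
width: 0.0202
gripper_force: 30.0
clock: 14.0
eef_pos: [0.5873, -0.1537, 0.0579]
tool_rot: [[-0.999, 0.044, 0.002], [0.044, 0.999, 0.002], [-0.002, 0.003, -1.0]]
wrist_force: [0.7, 6.3, 5.8]
width: 0.0196
gripper_force: 30.1
[1.18558527 0.13082075 0.33570759] [0.7080049  6.25252466 5.75669821] [ 0.5873003  -0.15374982  0.05793902] [0.04392067 0.99903189 0.00250005]
```

```bash
for i in 1; do python3 -m jog '[[0,-0.026,0,0,0,0.0143],[0,0,0,0,0,0],[0,0,0,0,0,0]]'; python3 -c "
from workcell import arm;s=arm.observe();print(s['wrist_torque'],s['wrist_force'],s['eef_pos'])";done;  python3 -m jog '[[0,-0.026,0,0,0,0.0143],[0,0,0,0,0,0],[0,0,0,0,0,0]]'; python3 -c "
from workcell import arm;s=arm.observe();print(s['wrist_torque'],s['wrist_force'],s['eef_pos'])"
python3 - <<'E'
from h import *
f,K,T,s=wrist();cv2.imwrite("pics/w6.png",f[:,:,::-1])
E
```

```text
clock: 14.3
eef_pos: [0.5873, -0.1541, 0.0579]
tool_rot: [[-0.999, 0.051, 0.002], [0.051, 0.999, 0.003], [-0.002, 0.003, -1.0]]
wrist_force: [0.7, 7.0, 6.3]
width: 0.0199
gripper_force: 30.1
[1.35378068 0.00254381 0.41324324] [0.6678149  6.95195782 6.34382918] [ 0.58729385 -0.15410108  0.05788551]
clock: 14.6
eef_pos: [0.5873, -0.1547, 0.0579]
tool_rot: [[-0.998, 0.059, 0.003], [0.059, 0.998, 0.003], [-0.002, 0.003, -1.0]]
wrist_force: [0.9, 6.5, 6.5]
width: 0.0199
gripper_force: 30.1
[ 1.33202899 -0.00161377  0.37995624] [0.93702493 6.46692774 6.54139634] [ 0.5873453  -0.15467992  0.05793978]
```

View pics/w6.png

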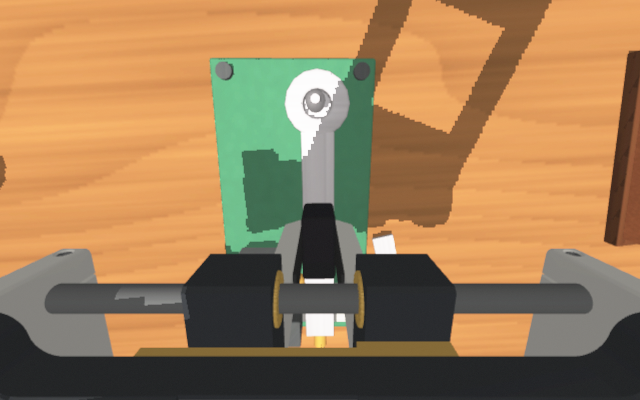

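The eye is around the post (316,100). Stop contact hasn't shown in the forces yet, so I continue in small steps.

```bash
cat > st.py <<'E'
from workcell import arm
s=arm.observe();print(s['wrist_torque'].round(3),s['wrist_force'].round(2),s['eef_pos'].round(4),round(float(s['tool_rot'][0,1]),4))
E
python3 -m jog '[[0,-0.026,0,0,0,0.0143],[0,0,0,0,0,0],[0,0,0,0,0,0]]'>/dev/null; python3 st.py; python3 -m jog '[[0,-0.02,0,0,0,0.0115],[0,0,0,0,0,0],[0,0,0,0,0,0]]'>/dev/null; python3 st.py
```

```text
[ 1.406 -0.062  0.416] [1.08 7.98 5.02] [ 0.5874 -0.1553  0.058 ] 0.0661
[ 1.5   -0.051  0.473] [0.85 7.14 6.06] [ 0.5874 -0.1557  0.0579] 0.0721
```

```bash
for k in 1 ; do python3 -m jog '[[0,-0.02,0,0,0,0.0115],[0,0,0,0,0,0],[0,0,0,0,0,0]]'>/dev/null; python3 st.py; python3 -m jog '[[0,0,0,0,0,0],[0,0,0,0,0,0]]'>/dev/null; python3 st.py; done
python3 - <<'E'
from h import *
f=[]
for c,(y,x) in (("scene",(200,230)),("top",(155,360))):
    r=arm.capture(c);np.savez(c+"2.npz",**r);f.append(cv2.resize(r["frame"][y:y+65,x:x+75,::-1],(400,347),interpolation=cv2.INTER_CUBIC))
cv2.imwrite("pics/s2.png",np.hstack(f))
E
```

```text
[ 1.491 -0.089  0.423] [1.33 7.3  6.3 ] [ 0.5874 -0.1561  0.0579] 0.078
[ 1.48  -0.108  0.457] [0.89 7.27 6.35] [ 0.5874 -0.1561  0.0579] 0.078
```

View pics/s2.png

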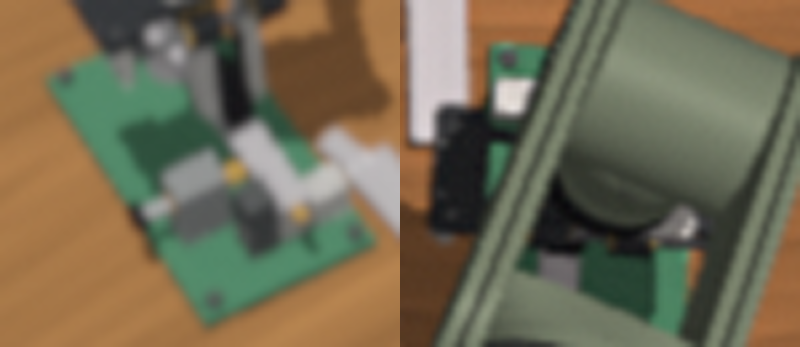

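The side view shows the bar close to the stop at crop (258,205), with little or no gap, and the plunger partly in. I keep stepping until the force jumps.

```bash
python3 -m jog '[[0,-0.02,0,0,0,0.0115],[0,0,0,0,0,0],[0,0,0,0,0,0]]'>/dev/null; python3 st.py; python3 -m jog '[[0,-0.02,0,0,0,0.0115],[0,0,0,0,0,0],[0,0,0,0,0,0]]'>/dev/null; python3 st.py;python3 -m jog '[[0,-0.02,0,0,0,0.0115],[0,0,0,0,0,0],[0,0,0,0,0,0]]'>/dev/null; python3 st.py
```

```text
[ 1.6   -0.051  0.521] [1.99 8.22 5.52] [ 0.5875 -0.1564  0.058 ] 0.0839
[ 1.78  -0.142  0.585] [1.15 8.8  7.7 ] [ 0.5874 -0.1564  0.058 ] 0.0896
[ 1.994 -0.226  0.665] [ 1.77 10.14  7.16] [ 0.5874 -0.1564  0.058 ] 0.0952
```

Contact has begun: y has stalled and the force is climbing. I press further with a pure −y shift.

```bash
python3 -m jog '[[0,-0.03,0,0,0,0],[0,0,0,0,0,0],[0,0,0,0,0,0]]'|grep wid; python3 st.py; python3 -m jog '[[0,-0.03,0,0,0,0],[0,0,0,0,0,0],[0,0,0,0,0,0]]'|grep wid; python3 st.py
```

```text
width: 0.0198
[ 2.333 -0.207  0.693] [ 1.79 11.82  6.48] [ 0.5874 -0.1565  0.058 ] 0.0953
width: 0.02
[ 2.601 -0.294  0.665] [ 2.29 12.94  7.38] [ 0.5874 -0.1565  0.058 ] 0.0953
```

```bash
python3 -m jog '[[0,-0.05,0,0,0,0.0115],[0,-0.05,0,0,0,0.0115],[0,0,0,0,0,0],[0,0,0,0,0,0],[0,0,0,0,0,0],[0,0,0,0,0,0]]'|grep -E "wid|clock"; python3 st.py
python3 - <<'E'
from h import *
f,K,T,s=wrist();r=arm.capture("scene")
a=cv2.resize(f[60:140,260:380,::-1],(390,260),interpolation=cv2.INTER_CUBIC)
b=cv2.resize(r["frame"][215:260,250:317,::-1],(390,260),interpolation=cv2.INTER_CUBIC)
cv2.imwrite("pics/s3.png",np.hstack([a,b]))
E
```

```text
clock: 17.95
width: 0.02
[ 3.622 -0.362  0.696] [ 2.08 17.33 10.05] [ 0.5873 -0.1567  0.0581] 0.1074
```

View pics/s3.png

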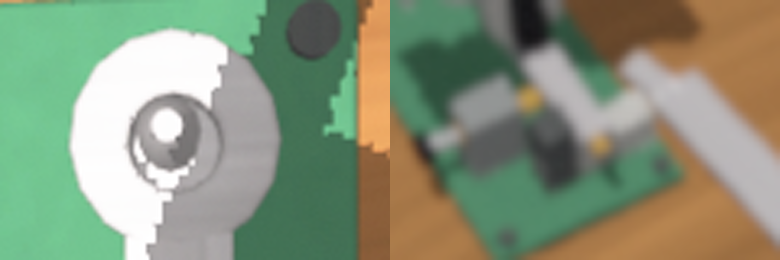

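The eye is round the post and the bar bears on the stop, at an estimated 6–7 N from the force balance. Everything is steady, so I hand it in.

```bash
python3 st.py; python3 -c "
from workcell import arm;print(arm.sign_off())"
```

```text
[ 3.605 -0.315  0.732] [ 2.24 17.7   8.89] [ 0.5873 -0.1567  0.0581] 0.1073
the job is handed in; nothing more can be done
None
```

I handed the job in with the dresser arm hung on the post, seated on its collar and held in the gripper against the hard stop. I estimate about 7 N on the stop from the wrist forces; the sign-off gave no verdict, and I did not re-measure the bystanders.

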